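# Put the command station into restore mode and hold its recessed reset button down

### The arm

A 6-joint arm with a two-finger parallel gripper is mounted at the origin on a cart in front of the work surface, level with it; the furniture and walls round the work are solid. World frame = base frame: x ahead of the robot, y to its left, z up, the work surface at z = 0. Lengths are in m, angles in degrees, forces in N, time in s.
With the tool pointing down it reaches from about 0.325 to 0.85 m from the base axis. Payload 15.5 kg.
Tool frame: the origin (TCP) lies midway between the tips of the shut fingers; the grasp point (between the pads) lies 19 mm behind it; z points along the fingers, y is the line along which they close (so a half turn about z gives the same grasp; the last joint's range is limited). The gripper opens to 91 mm and grips with 3 to 60 N. Pads are 32 mm wide; open, the fingers measure 118 mm over their backs; the gripper's body (76 mm by 178 mm) begins 60 mm behind the grasp point.
Start: joints at [-76.748, 28.281, 77.091, -0, 74.628, -5.472], TCP at [0.201, -0.592, 0.214] pointing down, gripper open.
Joint ranges: [-166.48, 166.48], [-47.26, 123.95], [12.59, 153.08], [-70.14, 250.14], [6.76, 159.57], [-176.63, 176.63]. Speed limits (degrees/s): [108.29, 108.29, 147.25, 172.46, 172.46, 172.46].

### API

Orientations are given as [roll, pitch, yaw] about the fixed x, y, z axes, in that order (R = Rz(yaw) Ry(pitch) Rx(roll)).
In Python, from rig import arm, imaging gives the robot as it stands.
- The arm moves only by the tool play_rows, never from a script. Its argument "steps" is a list of rows, each a list of 2 entries, a list of its own where there are three numbers: the shift along the tool's x, y, z each as a share of 200 mm, from -1 to 1, then the turn, a rotation vector about the tool's x, y, z each as a share of 360 degrees, from -1 to 1. A call has 1 to 5 rows; each row is the pose to reach, as a shift and turn from the pose commanded when the call began, along the tool's axes at that moment, turning the shorter way round; what a row does not reach only later rows make up. A row lasts 1/10 s, in which the tool goes at most 50 mm and 8.59 degrees, less where a joint would pass 70% of its speed; a pose out of reach is approached as far as the arm can. A call with a number of a shift or a turn outside -1 to 1 is refused whole. A call with a gripper value outside its range is refused whole. "claw" is the opening, from 0 (shut) to 1 (fully open), set as the call begins (left out, the last holds). The fingers move at their own pace and stop on an object; the grip force is fixed at half the most. Time passes only in rows, so rows that repeat a pose let the fingers close. It gives the time, the measured TCP pose, the force, the opening and the grip force at its end, in the units of the state.
- arm.get_state(): the state, without advancing time (a new reading comes with each control period).
- imaging.snapshot(name): name is "side" or "top" or "wrist"; returns a dict with "img" (480x640x3 uint8, blue, green, red), "K" (3x3 intrinsics, pixels), "distortion" ([k1, k2, p1, p2, k3] as OpenCV has them; the pictures are not rectified), "pose" (4x4, takes a point from camera to world coordinates); the wrist camera has in their place "T_tool_cam" (4x4, takes a point from camera to tool coordinates, whose origin is the TCP and whose axes are the flange's). Camera axes: x right, y up, looking along -z (the intrinsics and any distortion apply to the point x, -y, -z); pixel columns grow to the right and rows downward; lengths in m; the calibration is good to about 2 mm. A picture is of the moment at which its call begins: read the wrist's pose just before it. There is no depth.
- arm.sign_off(): hands the job in; it is judged then, once.
The state is a dict: "time": time; "joint_pos": joint angles; "dq": joint speeds; "tau": joint torques, N m; "tcp_pos": TCP position; "tool_rot": TCP orientation; "ft_force": force on the tool from outside, world axes, zero at the start; "moment": the same for the moment, N m; "width": finger opening in m; "grip_force": force on a finger pad.
Only numpy, scipy, OpenCV 4.12 (cv2) and the standard library are available. Lean on these libraries where they do the work, as an engineer would, in place of code of your own. Each camera call takes 0.05 s, during which the arm holds its last target. There are 200 camera calls.

### The job

Put the model railway's command station into restore mode: press its three keys fully down one at a time, letting each spring back up, first the round key, then the square one, then the narrow bar. Then, with the metal probe from the wooden stand, reach through the round aperture in the station's top and push the recessed button well down, and finish like that: still gripping the upright probe and holding the button down, keys untouched. Do not disturb the other things on the bench.

Things in the scene. Friction and masses are not known exactly. Their poses are not given: they have to be found in the camera images.
- station: Model railway command station: grey box with a black base, 150 (x) x 190 (y) x 58 mm high, fixed to the bench. Origin: centre of its underside, on the bench top; z up, x points to its rear (terminal blocks), y to its left. The three keys stand in a row along y on the front half of the top panel (x = -40 mm, at y = -55, 0 and +55 mm; which key is where differs from start to start). On the rear half are a flat black display and, at x = +35, y = +50 mm, the reset aperture
- reset_mouth (a point): centre of the mouth of the reset aperture: a 16 mm round hole with an aluminium collar 26 mm across that stands 3 mm above the panel; the point is at the collar's upper face, 61 mm above the bench. The hole goes straight down
- reset_top (a point): centre of the upper face of the recessed reset button, 13 mm across, at the bottom of the aperture, 31 mm below its mouth when not pressed (30 mm above the bench); moves down with the button
- reset (a joint): travel of the recessed reset button: 0 = up, 0.008 m = fully down; spring: about 1 N starts it, about 3.3 N at half travel, 5.7 N fully down; springs back when released
- probe: Straight metal reset probe, 112 mm long, 28 to 56 g, at the start standing upright, tip down, in the wooden stand. Origin: centre of its tip; z points up along it to the handle. Shaft 6 mm thick, 50 mm long, narrowing to 4 mm in the last 2 mm at the tip; then a collar 20 mm across (50 to 54 mm from the tip), then a round handle 14 mm across (54 to 112 mm from the tip). At the start the collar rests on the stand, so the tip is 5 mm and the handle's top 117 mm above the bench
- probe_tip (a point): tip of the probe (same point as the probe's origin)
- probe_grip (a point): middle of the probe's handle, on its axis, 84 mm from the tip: where to grip it, from above, across 14 mm, any yaw
- stand: Plain wooden block 56 x 56 x 55 mm high, fixed to the bench, with an upright 10 mm hole in which the probe's shaft stands loosely. Origin: centre of its underside
- key_round (a joint): Round key, 23 mm across. Black spring key cap on the station's panel, its top 14 mm above the panel at rest (72 mm above the bench). Joint value 0 = up, 0.006 m = fully pressed straight down; about 1 N starts it, 4.5 N holds it fully down; springs back when released
- key_round_top (a point): centre of the round key's upper face; moves with the key
- key_square (a joint): Square key, 21 x 21 mm. Black spring key cap on the station's panel, its top 14 mm above the panel at rest (72 mm above the bench). Joint value 0 = up, 0.006 m = fully pressed straight down; about 1 N starts it, 4.5 N holds it fully down; springs back when released
- key_square_top (a point): centre of the square key's upper face; moves with the key
- key_bar (a joint): Narrow bar key, 27 mm (station x) by 9 mm (station y). Black spring key cap on the station's panel, its top 14 mm above the panel at rest (72 mm above the bench). Joint value 0 = up, 0.006 m = fully pressed straight down; about 1 N starts it, 4.5 N holds it fully down; springs back when released
- key_bar_top (a point): centre of the bar key's upper face; moves with the key
- jar: paint jar with a black cap, 26 mm across, 34 mm high, beside the station's left side; bystander, origin under its centre
- relay_box: small pale block, 18 x 26 x 21 mm high, beside the stand; bystander, origin under its centre
- green_pencil: pencil, 170 mm long, 8 mm thick, lying near the front edge of the bench; bystander, origin under its middle
- sander: brown sanding block, 34 x 62 x 18 mm high, front right; bystander, origin under its centre
- wagon: grey model goods wagon, 28 x 111 x 26 mm high, behind the station; bystander, origin under its centre
- driver: screwdriver with a blue handle, 190 mm long, 22 mm high, lying in front of the stand; bystander, origin under its middle
- rubber: white eraser, 20 x 45 x 11 mm high, between station and stand near the front; bystander, origin under its centre

How it is judged (in metres and radians):
On the way, in this order (a step that is already met when the one before it is completed fails the run):
1. the round key alone is pressed down (value of joint key_round above 0.0035 m and value of joint each of key_square, key_bar, reset below 0.0015 m), for 0.06 s.
2. the square key alone is pressed down (value of joint key_square above 0.0035 m and value of joint each of key_round, key_bar, reset below 0.0015 m), for 0.06 s.
3. the bar key alone is pressed down (value of joint key_bar above 0.0035 m and value of joint each of key_round, key_square, reset below 0.0015 m), for 0.06 s.
4. all three keys are up and the gripped probe holds the recessed button down (value of joint reset above 0.004 m and distance between probe_tip and reset_top below 0.008 m and contact force between probe and reset above 1 N and contact force between the fingers and probe above 1 N and value of joint each of key_round, key_square, key_bar below 0.0015 m and contact force between probe and stand below 0.2 N and angle between probe's own z axis and vertical below 0.35 rad and linear speed of probe below 0.02 m/s), for 0.3 s.
At the end, for the whole second after the job is handed in: The recessed button is at least 4 of its 8 mm down, pushed by the probe with over 1 N; the fingers grip the probe, at rest, within 20 degrees of upright and clear of the stand; all keys up (under 1.5 mm). A key counts as pressed beyond 3.5 mm, the others and the reset button up (all of step 4); the arm keeps its last pose, push and grip.
It fails at once if two buttons are pressed at the same time (value of joint each of key_round, key_square above 0.003 m or value of joint each of key_round, key_bar above 0.003 m or value of joint each of key_square, key_bar above 0.003 m or value of joint each of reset, key_round above 0.003 m or value of joint each of reset, key_square above 0.003 m or value of joint each of reset, key_bar above 0.003 m).
It fails at once if a bystander is pushed more than 30 mm from its place (distance of any of jar, relay_box, green_pencil, sander, wagon, driver, rubber from where it was at the start of the episode above 0.03 m).
It also fails if it takes over 56 s, if anything falls off the work surface, if the arm or the gripper's body presses on something with over 40 N, if the wrist force passes 120 N, or if a joint passes its speed limit or range.

## Working session

There is one attempt and no reset: what is moved stays moved. The work goes in short steps, Python scripts to look and compute and a tool call to move; the robot and the scene stay as the last step left them, time stands still between calls to the robot, and variables do not carry over. Pictures are saved under pics/ and viewed, at most 10 in all, crops included, and the job is handed in when it is done.

Besides the shell and the picture viewer there is one more tool, called after ">>>" as name(argument=value, ...), one argument or row to a line, values as JSON. play_rows: Moves the arm, as the interface text tells. Its arguments: {"type":"object","properties":{"steps":{"type":"array"},"claw":{"type":"number"}},"required":["steps"]}

```bash
ls; mkdir -p pics
python3 - <<'E'
from rig import arm, imaging
import cv2
print(arm.get_state())
for n in("side","top","wrist"):
    s=imaging.snapshot(n); cv2.imwrite(f"pics/{n}0.png",s["img"])
    print(n,{k:v for k,v in s.items() if k!="img"})
E
```

```text
pics
{'time': 0.0, 'joint_pos': array([-7.67463303e+01,  2.83136933e+01,  7.71278962e+01,  3.68062611e-04,
        7.46286805e+01, -5.47077239e+00]), 'dq': array([-0.04868735,  0.05155005,  0.02022262, -0.04721178,  0.00133437,
       -0.05530079]), 'tau': array([ 3.27715170e-03, -8.78817844e+01, -3.81852007e+01,  7.09316460e-02,
        5.32113668e-02, -1.30440067e-04]), 'tcp_pos': array([ 0.20056138, -0.59153597,  0.21334667]), 'tool_rot': array([-1.79930084e+02, -7.05255808e-03,  1.87243400e+01]), 'ft_force': array([0.33713858, 0.39559047, 1.33314545]), 'moment': array([ 0.01367718, -0.04870753,  0.01367729]), 'grip_force': 0.0, 'width': 0.0909544330876987}
side {'K': array([[602.04130316,   0.        , 315.10261491],
       [  0.        , 602.04130316, 239.91644363],
       [  0.        ,   0.        ,   1.        ]]), 'distortion': array([-0.16344491,  0.        ,  0.        ,  0.        ,  0.        ]), 'pose': array([[ 0.9505717 ,  0.16492643, -0.2630831 ,  0.18545535],
       [-0.31042516,  0.48554197, -0.81724245, -1.17376474],
       [-0.00704699,  0.85851515,  0.51273977, 
[... 494 characters left out ...]
 0.98616493,  1.3058571 ],
       [ 0.        ,  0.        ,  0.        ,  1.        ]])}
wrist {'K': array([[366.65599359,   0.        , 322.44475248],
       [  0.        , 366.65599359, 241.81147687],
       [  0.        ,   0.        ,   1.        ]]), 'distortion': array([-0.07222966,  0.        ,  0.        ,  0.        ,  0.        ]), 'T_tool_cam': array([[-1.30949904e-03,  9.69332393e-01,  2.45749867e-01,
         6.94104649e-02],
       [ 9.99998861e-01,  1.45365851e-03, -4.05211742e-04,
        -2.25954766e-04],
       [-7.50021252e-04,  2.45749057e-01, -9.69333193e-01,
        -1.71479899e-01],
       [ 0.00000000e+00,  0.00000000e+00,  0.00000000e+00,
         1.00000000e+00]])}
```

View pics/top0.png

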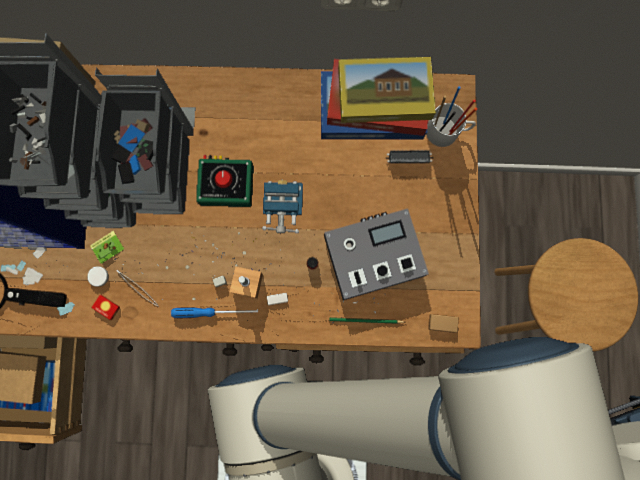

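View pics/side0.png

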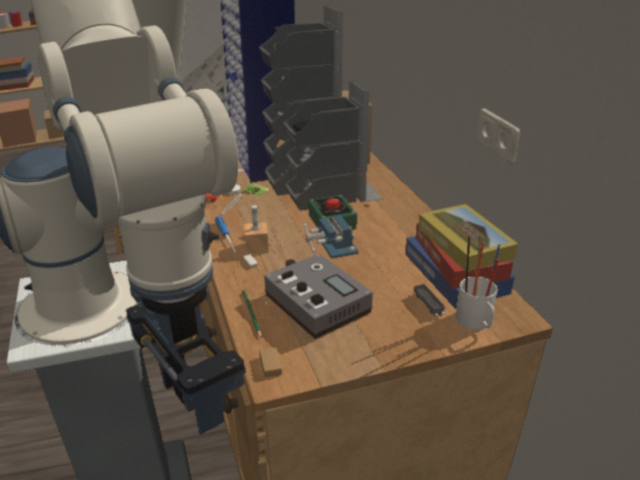

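Top view: station keys near (358,278), (382,270), (406,263), aperture (349,243), probe (243,280). I'll enlarge both views.

Run:
```python
import cv2,numpy as np
t=cv2.imread("pics/top0.png");s=cv2.imread("pics/side0.png")
f=lambda i,x,y,w,h,k:cv2.resize(i[y:y+h,x:x+w],None,fx=k,fy=k,interpolation=cv2.INTER_CUBIC)
a=f(t,320,205,112,100,3.5); b=f(t,210,250,112,60,3.5)
c=f(s,255,250,125,86,3.2); d=f(s,220,195,125,70,3.2)
A=np.vstack([a,b]);C=np.vstack([c,d])
H=max(A.shape[0],C.shape[0]);p=lambda m:np.pad(m,((0,H-m.shape[0]),(0,0),(0,0)))
o=np.hstack([p(A),p(C)]);print(o.shape,a.shape,c.shape);cv2.imwrite("pics/z1.png",o)
```

```text
(560, 792, 3) (350, 392, 3) (275, 400, 3)
```

View pics/z1.png

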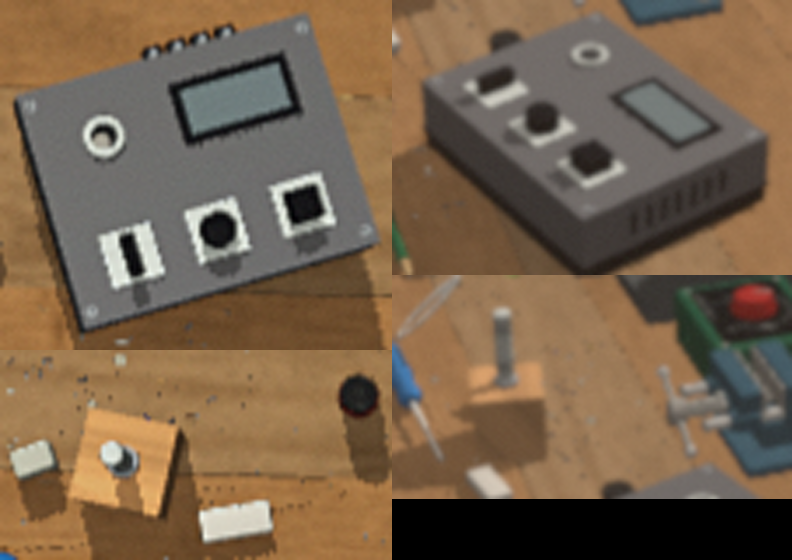

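Crops: bar key is at station left (+y, next to the aperture), round in the middle, square at right; the probe stands upright in the stand. Triangulating.

```bash
cat > h.py <<'E'
import numpy as np,cv2
from scipy.spatial.transform import Rotation as R
from rig import arm,imaging
def toolT(st):
    T=np.eye(4);T[:3,:3]=R.from_euler('xyz',st["tool_rot"],degrees=True).as_matrix();T[:3,3]=st["tcp_pos"];return T
def shot(n):
    st=arm.get_state();s=imaging.snapshot(n)
    s["T"]=s["pose"] if "pose" in s else toolT(st)@s["T_tool_cam"];return s
def ray(s,uv):
    p=cv2.undistortPoints(np.array([[uv]],float),s["K"],s["distortion"])[0,0]
    d=s["T"][:3,:3]@np.array([p[0],-p[1],-1]);return s["T"][:3,3],d/np.linalg.norm(d)
def atz(s,uv,z):
    o,d=ray(s,uv);return o+d*(z-o[2])/d[2]
def tri(a,b):
    A=0;B=0;P=[np.eye(3)-np.outer(d,d) for o,d in(a,b)]
    X=np.linalg.solve(P[0]+P[1],P[0]@a[0]+P[1]@b[0]);return X,[np.linalg.norm(p@(X-r[0])) for p,r in zip(P,(a,b))]
def proj(s,X):
    M=np.linalg.inv(s["T"]);p=M[:3,:3]@X+M[:3,3];p=np.array([p[0],-p[1],-p[2]])
    return cv2.projectPoints(p.reshape(1,1,3),np.zeros(3),np.zeros(3),s["K"],s["distortion"])[0].ravel()
E
python3 - <<'E'
from h import *
np.set_printoptions(precision=4,suppress=True)
t=shot("top");s=shot("side")
P=dict(bar=((357.1,277.9),(287.2,274.4),.072),round=((382.3,270.7),(302.2,284.4),.072),square=((406.6,263.6),(317.2,297.5),.072),mouth=((349.4,244.1),(316.9,266.9),.061),probe=((241.5,278.3),(254.7,206.6),.117))
for k,(a,b,z) in P.items():
    X,e=tri(ray(t,a),ray(s,b));print(k,X,e,atz(t,a,z),atz(s,b,z))
E
```

```text
bar [ 0.4563 -0.1283  0.0674] [np.float64(0.00163865134417683), np.float64(0.0016386513441768319)] [ 0.4543 -0.1277  0.072 ] [ 0.4562 -0.135   0.072 ]
round [ 0.4733 -0.1814  0.0723] [np.float64(0.0023701018520298337), np.float64(0.0023701018520299317)] [ 0.471  -0.1809  0.072 ] [ 0.4758 -0.181   0.072 ]
square [ 0.4896 -0.2333  0.0708] [np.float64(0.0019860469311321623), np.float64(0.0019860469311322885)] [ 0.4875 -0.2327  0.072 ] [ 0.4911 -0.2349  0.072 ]
mouth [ 0.5294 -0.1111  0.0605] [np.float64(0.0017362800770467923), np.float64(0.001736280077046419)] [ 0.5276 -0.1107  0.061 ] [ 0.531  -0.1118  0.061 ]
probe [0.4438 0.1108 0.1163] [np.float64(0.0008533357794996065), np.float64(0.0008533357794997337)] [0.4429 0.1109 0.117 ] [0.4444 0.1095 0.117 ]
```

>>> play_rows(
  steps=[
    [[0.2, -0.15, 0], [0, 0, 0]],
    [[0.4, -0.3, 0], [0, 0, 0]],
    [[0.6, -0.45, 0], [0, 0, 0]],
    [[0.8, -0.6, 0], [0, 0, 0]],
    [[0.975, -0.75, 0], [0, 0, 0]],
  ],
  claw=0,
)

```text
time: 0.75
tcp_pos: [0.3381, -0.3854, 0.214]
tool_rot: [180.0, -0.0, 18.7]
ft_force: [0.3, 0.7, 0.4]
width: 0.0541
grip_force: 0.0
```

>>> play_rows(
  steps=[
    [[0.2, -0.15, 0], [0, 0, 0]],
    [[0.4, -0.3, 0], [0, 0, 0]],
    [[0.6, -0.45, 0], [0, 0, 0]],
    [[0.8, -0.6, 0], [0, 0, 0]],
    [[0.975, -0.75, 0], [0, 0, 0]],
  ],
)

```text
time: 1.25
tcp_pos: [0.4748, -0.1806, 0.214]
tool_rot: [180.0, -0.0, 18.7]
ft_force: [0.5, -0.1, -0.4]
width: 0.0138
grip_force: 0.0
```

>>> play_rows(
  steps=[
    [[0, 0, 0], [0, 0, 0]],
    [[0, 0, 0], [0, 0, 0]],
    [[0, 0, 0], [0, 0, 0]],
  ],
)

```text
time: 1.55
tcp_pos: [0.4733, -0.1832, 0.2139]
tool_rot: [180.0, 0.0, 18.7]
ft_force: [-0.5, -0.1, -0.2]
width: 0.0005
grip_force: 0.0
```

Run:
```python
from h import *
np.set_printoptions(precision=4,suppress=True)
st=arm.get_state();print(st["time"],st["tcp_pos"],st["tool_rot"],st["width"],st["ft_force"])
w=shot("wrist");cv2.imwrite("pics/w1.png",w["img"])
for n,X in dict(bar=[.4563,-.1283,.072],round=[.4733,-.1814,.072],square=[.4896,-.2333,.072],mouth=[.5294,-.1111,.061]).items():print(n,proj(w,np.array(X)))
```

```text
1.55 [ 0.4733 -0.1832  0.2139] [179.9963   0.0158  18.6982] 0.0004621840164165295 [-0.4536 -0.0724 -0.1631]
bar [256.9041 229.1192]
round [320.5439 230.0257]
square [382.5527 231.2935]
mouth [263.8085 141.3679]
```

View pics/w1.png

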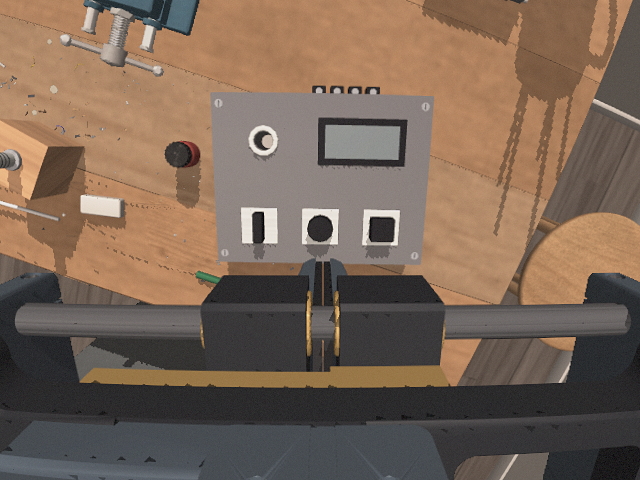

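The wrist view confirms: bar (258,228), round (320,228), square (382,229), mouth (263,141), all within 2 px of the predictions. I'll start pressing.

>>> play_rows(
  steps=[
    [[0, 0, 0.22], [0, 0, 0]],
    [[0, 0, 0.44], [0, 0, 0]],
    [[0, 0, 0.67], [0, 0, 0]],
    [[0, 0, 0.67], [0, 0, 0]],
    [[0, 0, 0.67], [0, 0, 0]],
  ],
)

```text
time: 2.1
tcp_pos: [0.4733, -0.1834, 0.0805]
tool_rot: [-179.9, 0.1, 18.6]
ft_force: [0.5, -0.6, 0.8]
width: 0.0005
grip_force: 0.0
```

>>> play_rows(
  steps=[
    [[0, 0, 0.03], [0, 0, 0]],
    [[0, 0, 0.05], [0, 0, 0]],
    [[0, 0, 0.063], [0, 0, 0]],
    [[0, 0, 0.063], [0, 0, 0]],
    [[0, 0, 0.063], [0, 0, 0]],
  ],
)

```text
time: 2.6
tcp_pos: [0.4743, -0.1829, 0.0679]
tool_rot: [179.9, -0.1, 18.7]
ft_force: [2.0, -1.2, 3.3]
width: 0.0006
grip_force: 1.7
```

>>> play_rows(
  steps=[
    [[0, 0, 0.007], [0, 0, 0]],
    [[0, 0, 0.007], [0, 0, 0]],
    [[0, 0, 0.007], [0, 0, 0]],
  ],
)

```text
time: 2.9
tcp_pos: [0.4743, -0.1829, 0.0662]
tool_rot: [179.9, -0.1, 18.7]
ft_force: [1.6, -3.4, 5.7]
width: 0.0008
grip_force: 3.2
```

>>> play_rows(
  steps=[
    [[0, 0, -0.12], [0, 0, 0]],
    [[0, 0.13, -0.12], [0, 0, 0]],
    [[0, 0.27, -0.12], [0, 0, 0]],
    [[0, 0.27, -0.12], [0, 0, 0]],
    [[0, 0.27, -0.12], [0, 0, 0]],
  ],
)

```text
time: 3.4
tcp_pos: [0.4904, -0.2335, 0.0895]
tool_rot: [-179.9, 0.1, 18.7]
ft_force: [0.5, -1.2, -0.5]
width: 0.0005
grip_force: 0.0
```

Round key was pressed (5.7 N, bottomed). Now over the square key; down about 23 mm.

>>> play_rows(
  steps=[
    [[0, 0, 0.05], [0, 0, 0]],
    [[0, 0, 0.09], [0, 0, 0]],
    [[0, 0, 0.115], [0, 0, 0]],
    [[0, 0, 0.115], [0, 0, 0]],
    [[0, 0, 0.115], [0, 0, 0]],
  ],
)

```text
time: 3.9
tcp_pos: [0.4904, -0.2328, 0.0664]
tool_rot: [-179.9, 0.1, 18.7]
ft_force: [-1.6, 3.1, 4.4]
width: 0.0007
grip_force: 2.2
```

>>> play_rows(
  steps=[
    [[0, 0, 0], [0, 0, 0]],
    [[0, 0, -0.115], [0, 0, 0]],
    [[0, -0.25, -0.115], [0, 0, 0]],
    [[0, -0.5, -0.115], [0, 0, 0]],
    [[0, -0.545, -0.115], [0, 0, 0]],
  ],
)

```text
time: 4.4
tcp_pos: [0.4529, -0.1264, 0.0895]
tool_rot: [-179.8, 0.1, 18.8]
ft_force: [0.4, 0.3, 0.0]
width: 0.0005
grip_force: 0.0
```

>>> play_rows(
  steps=[
    [[0, 0, 0], [0, 0, 0]],
    [[0, 0, 0], [0, 0, 0]],
  ],
)

```text
time: 4.6
tcp_pos: [0.4568, -0.1311, 0.0899]
tool_rot: [180.0, -0.0, 18.8]
ft_force: [0.0, 0.5, -0.0]
width: 0.0004
grip_force: 0.0
```

>>> play_rows(
  steps=[
    [[0, -0.012, 0.05], [0, 0, 0]],
    [[0, -0.012, 0.09], [0, 0, 0]],
    [[0, -0.012, 0.116], [0, 0, 0]],
    [[0, -0.012, 0.116], [0, 0, 0]],
    [[0, -0.012, 0.116], [0, 0, 0]],
  ],
)

```text
time: 5.1
tcp_pos: [0.4554, -0.1288, 0.0663]
tool_rot: [180.0, 0.0, 18.7]
ft_force: [-0.3, -2.0, 4.1]
width: 0.0002
grip_force: 2.2
```

>>> play_rows(
  steps=[
    [[0, 0, 0], [0, 0, 0]],
    [[0, 0, -0.2], [0, 0, 0]],
    [[0, 0, -0.4], [0, 0, 0]],
    [[0, 0, -0.7], [0, 0, 0]],
    [[0, 0, -0.7], [0, 0, 0]],
  ],
)

```text
time: 5.6
tcp_pos: [0.4571, -0.1292, 0.2109]
tool_rot: [179.8, -0.3, 18.7]
ft_force: [1.7, -0.8, -0.3]
width: 0.0004
grip_force: 0.0
```

Keys are done. Moving to the probe, opening the claw, and taking a close look on the way.

>>> play_rows(
  steps=[
    [[-0.02, -0.2, 0], [0, 0, 0]],
    [[-0.04, -0.4, 0], [0, 0, 0]],
    [[-0.05, -0.6, 0], [0, 0, 0]],
    [[-0.06, -0.8, 0], [0, 0, 0]],
    [[-0.08, -1.0, 0], [0, 0, 0]],
  ],
  claw=0.5,
)

```text
time: 6.1
tcp_pos: [0.375, 0.0571, 0.2062]
tool_rot: [-180.0, 0.0, 18.7]
ft_force: [1.1, -0.2, -0.6]
width: 0.0381
grip_force: 0.0
```

>>> play_rows(
  steps=[
    [[0, -0.16, 0], [0, 0, 0]],
    [[0, -0.16, 0], [0, 0, 0]],
    [[0, -0.16, 0], [0, 0, 0]],
  ],
)

```text
time: 6.4
tcp_pos: [0.3654, 0.0866, 0.2063]
tool_rot: [-180.0, 0.0, 18.8]
ft_force: [-0.3, -1.0, -0.6]
width: 0.0455
grip_force: 0.0
```

Run:
```python
from h import *
np.set_printoptions(precision=4,suppress=True)
st=arm.get_state();print(st["time"],st["tcp_pos"],st["tool_rot"],st["width"],st["joint_pos"])
w=shot("wrist");cv2.imwrite("pics/w2.png",w["img"])
np.save("w2T.npy",w["T"])
print(proj(w,np.array([.4438,.1108,.117])),proj(w,np.array([.4438,.1108,.059])))
```

```text
6.4 [0.3654 0.0866 0.2063] [-179.9978    0.0339   18.8257] 0.04552394469071595 [  4.2058   8.6745 109.936   -0.0073  61.4229  75.3836]
[325.9313 130.491 ] [325.2426 133.894 ]
```

View pics/w2.png

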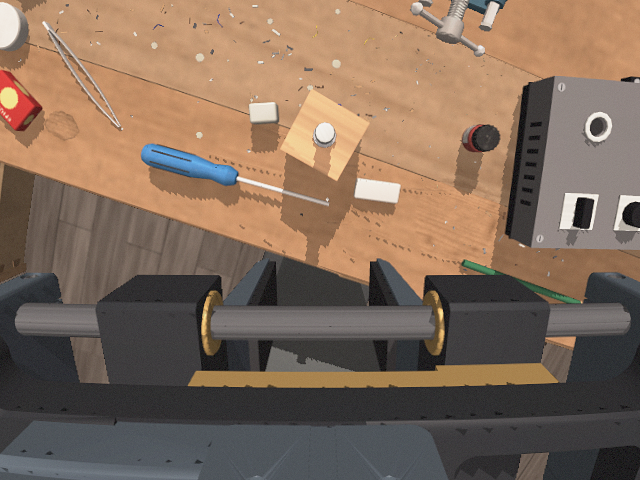

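Probe handle top at (324,130), 2 px from prediction (326,130). I'll move 82 mm along tool x and 136 mm down.

>>> play_rows(
  steps=[
    [[0.2, 0, 0], [0, 0, 0]],
    [[0.41, 0.005, 0.1], [0, 0, 0]],
    [[0.41, 0.005, 0.3], [0, 0, 0]],
    [[0.41, 0.005, 0.5], [0, 0, 0]],
    [[0.41, 0.005, 0.68], [0, 0, 0]],
  ],
)

```text
time: 6.95
tcp_pos: [0.444, 0.1105, 0.0687]
tool_rot: [180.0, 0.0, 18.6]
ft_force: [0.7, 0.3, -0.4]
width: 0.0456
grip_force: 0.0
```

>>> play_rows(
  steps=[
    [[0, 0, 0], [0, 0, 0]],
    [[0, 0, 0], [0, 0, 0]],
  ],
)

```text
time: 7.15
tcp_pos: [0.4438, 0.1109, 0.0709]
tool_rot: [-180.0, 0.1, 18.7]
ft_force: [-0.4, 0.1, 0.2]
width: 0.0457
grip_force: 0.0
```

>>> play_rows(
  steps=[
    [[0, 0, 0], [0, 0, 0]],
    [[0, 0, 0], [0, 0, 0]],
    [[0, 0, 0], [0, 0, 0]],
    [[0, 0, 0], [0, 0, 0]],
    [[0, 0, 0], [0, 0, 0]],
  ],
  claw=0,
)

```text
time: 7.65
tcp_pos: [0.444, 0.1118, 0.0713]
tool_rot: [180.0, -0.1, 18.7]
ft_force: [-2.0, -0.5, 10.0]
width: 0.0131
grip_force: 30.0
```

>>> play_rows(
  steps=[
    [[0, 0, 0], [0, 0, 0]],
    [[0, 0, 0], [0, 0, 0]],
  ],
)

```text
time: 7.85
tcp_pos: [0.444, 0.1118, 0.0713]
tool_rot: [180.0, -0.1, 18.7]
ft_force: [-1.0, -0.3, 10.8]
width: 0.0134
grip_force: 30.0
```

>>> play_rows(
  steps=[
    [[0, 0, -0.1], [0, 0, 0]],
    [[0, 0, -0.2], [0, 0, 0]],
    [[0, 0, -0.3], [0, 0, 0]],
    [[0, 0, -0.45], [0, 0, 0]],
    [[0, 0, -0.6], [0, 0, 0]],
  ],
)

```text
time: 8.35
tcp_pos: [0.4431, 0.1117, 0.1918]
tool_rot: [-180.0, 0.0, 18.7]
ft_force: [0.6, -0.4, -1.0]
width: 0.0136
grip_force: 30.0
```

>>> play_rows(
  steps=[
    [[0, 0, 0], [0, 0, 0]],
    [[0, 0, 0], [0, 0, 0]],
  ],
)

```text
time: 8.55
tcp_pos: [0.4438, 0.1118, 0.191]
tool_rot: [180.0, -0.1, 18.7]
ft_force: [0.1, -0.4, -1.0]
width: 0.0134
grip_force: 30.0
```

Run:
```python
from h import *
np.set_printoptions(precision=4,suppress=True)
st=arm.get_state();print(st["time"],st["tcp_pos"],st["tool_rot"],st["width"],st["grip_force"],st["ft_force"])
s=shot("side");t=shot("top")
f=lambda i,x,y,w,h,k:cv2.resize(i[y:y+h,x:x+w],None,fx=k,fy=k,interpolation=cv2.INTER_CUBIC)
c=st["tcp_pos"]
ps=proj(s,c).astype(int);pt=proj(t,c).astype(int);print(ps,pt, proj(s,c-[0,0,.065]))
a=f(s["img"],ps[0]-50,ps[1]-50,100,130,4);b=f(t["img"],pt[0]-50,pt[1]-65,100,130,4)
cv2.imwrite("pics/g1.png",np.hstack([a,b]))
```

```text
8.55 [0.4438 0.1118 0.191 ] [179.9853  -0.0709  18.7288] 0.013358798360637691 29.99900311231613 [ 0.0537 -0.4269 -0.989 ]
[252 178] [236 274] [254.0134 202.9499]
```

View pics/g1.png

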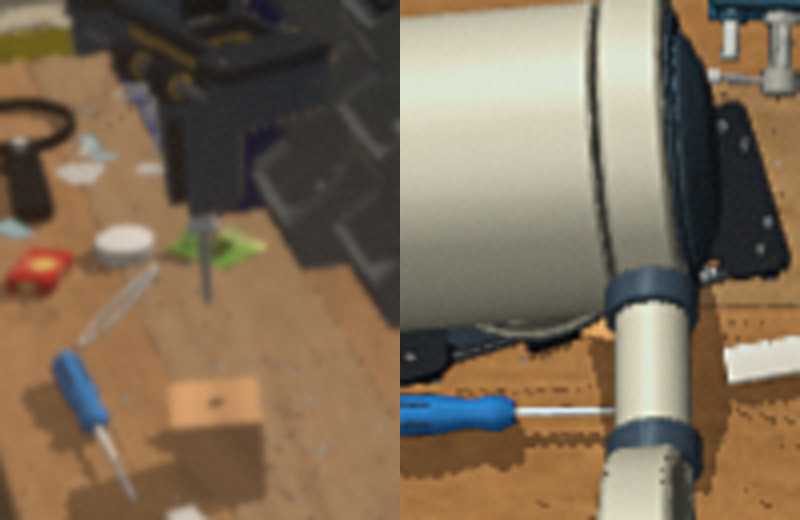

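Side crop: the tip at (254,203) matches the prediction exactly; probe upright, 65 mm below TCP. Moving over the mouth.

>>> play_rows(
  steps=[
    [[0.01, 0.2, 0], [0, 0, 0]],
    [[0.02, 0.4, 0], [0, 0, 0]],
    [[0.03, 0.6, 0], [0, 0, 0]],
    [[0.04, 0.8, 0], [0, 0, 0]],
    [[0.048, 1.0, 0], [0, 0, 0]],
  ],
)

```text
time: 9.15
tcp_pos: [0.5167, -0.0761, 0.1894]
tool_rot: [-179.9, 0.1, 18.7]
ft_force: [1.0, 0.3, 0.2]
width: 0.0137
grip_force: 30.0
```

>>> play_rows(
  steps=[
    [[0, 0.1, 0], [0, 0, 0]],
    [[0, 0.193, 0], [0, 0, 0]],
    [[0, 0.193, 0], [0, 0, 0]],
    [[0, 0.193, 0], [0, 0, 0]],
  ],
)

```text
time: 9.55
tcp_pos: [0.5288, -0.1107, 0.19]
tool_rot: [-179.9, 0.1, 18.7]
ft_force: [-0.5, 0.8, -0.8]
width: 0.0136
grip_force: 30.0
```

>>> play_rows(
  steps=[
    [[0, 0, 0.1], [0, 0, 0]],
    [[0, 0, 0.2], [0, 0, 0]],
    [[0, 0, 0.28], [0, 0, 0]],
    [[0, 0, 0.28], [0, 0, 0]],
    [[0, 0, 0.28], [0, 0, 0]],
  ],
)

```text
time: 10.05
tcp_pos: [0.5291, -0.1104, 0.135]
tool_rot: [-180.0, 0.0, 18.8]
ft_force: [0.3, 1.0, -0.1]
width: 0.0134
grip_force: 30.0
```

Run:
```python
from h import *
np.set_printoptions(precision=4,suppress=True)
st=arm.get_state();print(st["time"],st["tcp_pos"],st["tool_rot"],st["width"],st["ft_force"])
s=shot("side");t=shot("wrist")
f=lambda i,x,y,w,h,k:cv2.resize(i[y:y+h,x:x+w],None,fx=k,fy=k,interpolation=cv2.INTER_CUBIC)
c=st["tcp_pos"];tip=c-[0,0,.065]
print(proj(s,tip),proj(s,np.array([.5294,-.1111,.061])))
a=f(s["img"],265,220,100,100,5);b=f(t["img"],220,180,200,250,1.5)
cv2.imwrite("pics/i1.png",np.hstack([a,np.pad(b,((0,500-b.shape[0]),(0,0),(0,0)))]))
```

```text
10.05 [ 0.5291 -0.1104  0.135 ] [-179.9743    0.026    18.7767] 0.013385435310243644 [ 0.2561  1.0212 -0.0668]
[315.8589 263.3278] [316.1194 266.8651]
```

View pics/i1.png

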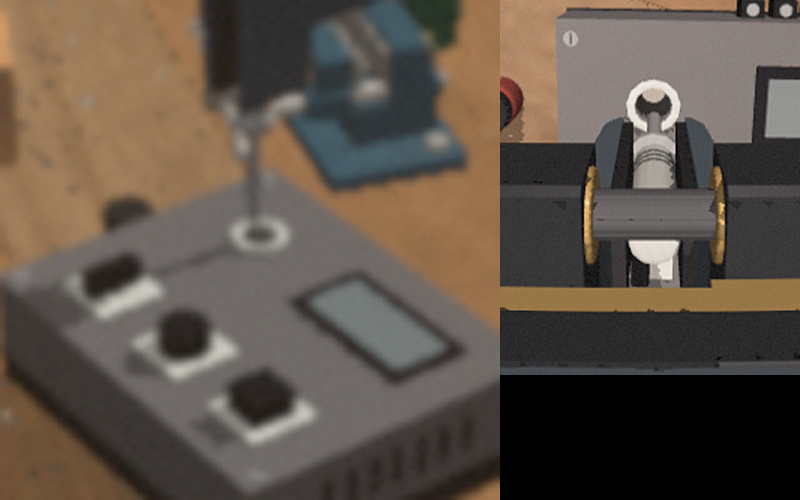

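The tip is about 9 mm above the mouth, centred in the wrist view (hole at 654,103); in the side view it is about 1–2 mm short in +x. Nudging 1 mm and descending.

>>> play_rows(
  steps=[
    [[0.006, 0, 0.02], [0, 0, 0]],
    [[0.006, 0, 0.05], [0, 0, 0]],
    [[0.006, 0, 0.08], [0, 0, 0]],
    [[0.006, 0, 0.11], [0, 0, 0]],
    [[0.006, 0, 0.11], [0, 0, 0]],
  ],
)

```text
time: 10.65
tcp_pos: [0.5298, -0.1106, 0.1117]
tool_rot: [-179.9, 0.1, 18.7]
ft_force: [-0.8, -0.6, -0.5]
width: 0.0136
grip_force: 30.0
```

>>> play_rows(
  steps=[
    [[0, 0, 0.03], [0, 0, 0]],
    [[0, 0, 0.06], [0, 0, 0]],
    [[0, 0, 0.08], [0, 0, 0]],
    [[0, 0, 0.08], [0, 0, 0]],
    [[0, 0, 0.08], [0, 0, 0]],
  ],
)

```text
time: 11.15
tcp_pos: [0.5304, -0.1108, 0.0967]
tool_rot: [-180.0, 0.0, 18.7]
ft_force: [-0.3, -0.1, -0.8]
width: 0.0133
grip_force: 30.0
```

>>> play_rows(
  steps=[
    [[0, 0, 0.01], [0, 0, 0]],
    [[0, 0, 0.02], [0, 0, 0]],
    [[0, 0, 0.03], [0, 0, 0]],
    [[0, 0, 0.035], [0, 0, 0]],
    [[0, 0, 0.035], [0, 0, 0]],
  ],
)

```text
time: 11.65
tcp_pos: [0.5306, -0.1108, 0.0897]
tool_rot: [180.0, -0.0, 18.7]
ft_force: [0.0, 0.2, 4.5]
width: 0.0132
grip_force: 30.0
```

>>> play_rows(
  steps=[
    [[0, 0, 0], [0, 0, 0]],
    [[0, 0, 0], [0, 0, 0]],
    [[0, 0, 0], [0, 0, 0]],
  ],
)

```text
time: 11.95
tcp_pos: [0.5305, -0.1108, 0.0898]
tool_rot: [180.0, -0.0, 18.7]
ft_force: [0.5, -0.7, 4.8]
width: 0.0133
grip_force: 30.0
```

>>> play_rows(
  steps=[
    [[0, 0, 0.005], [0, 0, 0]],
    [[0, 0, 0.005], [0, 0, 0]],
    [[0, 0, 0.005], [0, 0, 0]],
    [[0, 0, 0.005], [0, 0, 0]],
    [[0, 0, 0.005], [0, 0, 0]],
  ],
)

```text
time: 12.45
tcp_pos: [0.5305, -0.1108, 0.0888]
tool_rot: [180.0, -0.0, 18.7]
ft_force: [1.4, -0.3, 5.1]
width: 0.0133
grip_force: 30.0
```

>>> play_rows(
  steps=[
    [[0, 0, 0], [0, 0, 0]],
    [[0, 0, 0], [0, 0, 0]],
    [[0, 0, 0], [0, 0, 0]],
  ],
)

```text
time: 12.75
tcp_pos: [0.5305, -0.1108, 0.0887]
tool_rot: [180.0, -0.0, 18.7]
ft_force: [0.9, -0.8, 4.5]
width: 0.0129
grip_force: 30.0
```

Steady at about 4.8 N with little sideways force, so the button is about 6 mm down. Handing in.

```bash
python3 -c "
from rig import arm
print(arm.sign_off())"
```

```text
the job is handed in; nothing more can be done
None
```

I pressed the round, square and bar keys in order, and the gripped, upright probe is holding the recessed button about 6 mm down at about 4.8 N. I handed the job in at 12.75 s; no verdict came back.

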